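Feed the vial rack past the sprung stop gate

ROBOT

A 7-joint arm with a two-finger parallel gripper is mounted at the origin on a cart in front of the work surface, level with it; the furniture and walls round the work are solid. World frame = base frame: x ahead of the robot, y to its left, z up, the work surface at z = 0. Lengths are in m, angles in rad, forces in N, time in s.
With the tool pointing down it reaches from about 0.425 to 0.95 m from the base axis. Payload 16.7 kg.
Tool frame: the origin (TCP) lies midway between the tips of the shut fingers; the grasp point (between the pads) lies 19 mm behind it (bot.hold_point_z is the distance from the TCP to the grasp point, in m); z points along the fingers, y is the direction in which the jaws open and shut (so a half turn about z gives the same grasp; the last joint's range is limited). The gripper opens to 94 mm and grips with 3 to 60 N. Pads are 16 mm wide; open, the fingers measure 119 mm over their backs; the gripper's body (75 mm by 177 mm) begins 78 mm behind the grasp point.
Start: joints at [0.536, 0.426, 0.074, 1.606, -0.034, 1.111, -0.067], TCP at [0.522, -0.428, 0.174] pointing down, gripper open.
Joint ranges: [-2.85, 2.85], [-0.5, 2.14], [-1.23, 1.37], [0.21, 2.46], [-1.02, 4.16], [0.16, 2.05], [-2.73, 2.73]. Speed limits (rad/s): [1.89, 1.89, 2.39, 2.39, 3.01, 3.01, 3.01].

INTERFACE

Orientations are given as [roll, pitch, yaw] about the fixed x, y, z axes, in that order (R = Rz(yaw) Ry(pitch) Rx(roll)).
In Python, from plant import bot gives the robot as it stands.
- The arm moves only by the shell command python3 -m creep 'ROWS'. ROWS is JSON, a list of rows, each an object of numbers: "grip": the opening, from 0 (shut) to 1 (fully open); "tx", "ty", "tz": the shift along the world's x, y, z scaled (see below); "rx", "ry", "rz": the turn, a rotation vector about the world's x, y, z scaled (see below). A call has 1 to 10 rows; each row shifts and turns the commanded pose from where the row before left it; what a row does not reach is not made up. The controller multiplies each number of a shift by 50 mm and each number of a turn by 6 degrees. A row lasts 1/10 s, in which the tool goes at most 50 mm and 8.59 degrees, less where a joint would pass 70% of its speed; a pose out of reach is approached as far as the arm can. A call with a number of a shift or a turn outside -1 to 1 is refused whole. A call with a gripper value outside its range is refused whole. The fingers move at their own pace and stop on an object; the grip force is fixed at half the most. Time passes only in rows, so rows that do not move let the fingers close. It gives the time, the measured TCP pose, the force and the opening at its end, in the units of the state.
- bot.sense(): the state, without advancing time (a new reading comes with each control period).
- bot.read_camera(name): name is "scene" or "top" or "wrist"; returns (picture, depth): 400x640x3 uint8, red, green, blue; 400x640 float32, m along the optical axis (not along the pixel's ray), 0 where there is no reading.
- bot.calibration(name): a dict with "K" (3x3 intrinsics, pixels), "k1" (the pictures are not rectified: a ray, as slopes to the right and down, at radius r is drawn at 1 + k1 r^2 times it, then the intrinsics apply), "R" (3x3) and "t" (3): a world point X has camera coordinates R X + t; the wrist camera has in their place "T_tool_cam" (4x4, takes a point from camera to tool coordinates, whose origin is the TCP and whose axes are the flange's). Camera axes: x right, y down, z forward; pixel columns grow to the right and rows downward; lengths in m; the calibration is good to about 2 mm. A picture is of the moment at which its call begins: read the wrist's pose just before it. calibration takes no time and is no camera call.
- bot.job_done(): hands the job in, once; it reports no verdict.
The state is a dict: "time_s": time; "joint_positions": joint angles; "qd": joint speeds; "joint_efforts": joint torques, N m; "eef_pos": TCP position; "orientation": TCP orientation; "force": force on the tool from outside, world axes, zero at the start; "ft_torque": the same for the moment, N m; "gripper_width": finger opening in m.
Only numpy, scipy, OpenCV 4.12 (cv2) and the standard library are available. Lean on these libraries where they do the work, as an engineer would, in place of code of your own. Each camera call takes 0.05 s, during which the arm holds its last target.

TASK

With one fingertip press the gate's long yellow bar in over the chute and keep it held there, so the red stop tongue stays swung out of the way, while the other fingertip pushes the blue vial rack along the chute by its upright push plate until it is fully home against the end stop. Do not let the tongue touch the rack on its way past, do not lift the rack or touch or upset the vials in it, leave the loupe, the wash bottle and the nozzle alone, and finally draw the hand away so that the gate springs shut behind the rack.

Things in the scene. Friction and masses are not known exactly. Their poses are not given: they have to be found in the camera images.
- chute: Fixed straight chute, base 270 x 84 mm. x points along it, the way the rack is to be pushed; y to the side of the yellow gate bar; z up. Origin on the worktop, midway between the walls, at the gate tongue's place along the chute. White running surface 30 mm above the origin, x = -150 (open end) to +113 mm. Walls 54 mm apart inside (y = -27 to +27 mm), 5 mm thick, 14 mm high.
- end_stop (a point): Foot of the end stop's face at the running surface, chute x = +113 mm. The stop is a steel bar 22 mm high across the end of the chute; the rack is home when its front face rests on it.
- gate_hinge (a point): Point at x = 0 on the gate's hinge axis, which runs parallel to chute x at chute y = +34 mm, 40 mm above the running surface. Its two brackets stand at y = +30 to +44 mm, x = -148 and +36 mm, and reach 47 mm above the running surface.
- gate_flap (a joint): Gate angle in rad: 0 = shut (tongue in the chute), grows to 0.70 (its stop) as the bar is pressed in over the chute. From 0.45 up the tongue is wholly clear of the rack. A weak spring shuts it when released: about 1 N at the bar when shut, 2 N when fully open.
- tongue_tip (a point): Tip of the gate's red stop tongue, 10 mm wide along the chute (x = -5 to +5 mm). Shut, it stands 11 mm into the chute from the wall at y = +27 mm, 7 to 21 mm above the running surface; as the gate opens it swings out through a gap in that wall.
- press_bar (a point): Centre line, at x = 0, of the yellow press bar: 9 mm round bar parallel to chute x, from x = -142 to +26 mm; press it anywhere there from its outer side, towards -y, and slide along it. At gate angle t its centre is at chute y = 34 + 38 sin(0.61 - t) mm, 40 + 38 cos(0.61 - t) mm above the running surface: shut y 56, height 71; fully open y 31, height 78. Tips 48 mm up clear all else.
- rack: Loose blue rack, 0.18 to 0.35 kg, in the chute: block 90 (x) x 50 x 28 mm with three vials in a row, and an upright push plate across its rear, 40 mm wide, 5 mm thick, top 78 mm above the running surface. Origin: centre of the block's underside; x forward along the chute. Rear face of the plate at x = -50, block's front at x = +45 mm. Starts 58 to 78 mm before the tongue; home = chute x +68 mm.
- push_face (a point): Point on the middle of the rear face of the rack's push plate, 66 mm above the running surface, 12 mm below the plate's top edge; push here in the direction of chute x. The vials' caps (52 mm above the running surface) stand in front of the plate.
- vial_0: Sample vial with a red cap, 21 mm diameter, 46 mm tall, loose in the rear hole of the rack, its foot 6 mm above the running surface. Origin: centre of its foot; z up along it.
- vial_1: Sample vial with a black cap, the same size, loose in the middle hole of the rack.
- vial_2: Sample vial with a white cap, the same size, loose in the front hole of the rack.
- loupe: Bystander: loose black stand loupe, 36 mm diameter, 32 mm tall. Origin: centre of its underside.
- wash_bottle: Bystander: loose small white bottle with a blue spout, 46 mm diameter, 123 mm tall. Origin: centre of its underside.
- nozzle: Bystander: loose brass nozzle standing upright, 19 mm diameter, 60 mm tall. Origin: centre of its underside.
Not all that is in view belongs to the job. Leave any orange look-alike of the vial_1 alone.

How it is judged:
On the way, in this order (a step that is already met when the one before it is completed fails the run):
1. a finger holds the gate open with the tongue clear, the rack still waiting before it (value of joint gate_flap above 0.42 rad and contact force between the fingers and gate_flap above 0.1 N and x of rack in the frame of chute below -0.045 m), for 0.1 s.
2. the rack is passing the gate, pushed by one finger while another holds the gate open (value of joint gate_flap above 0.4 rad and contact force between the fingers and gate_flap above 0.1 N and x of rack in the frame of chute between -0.03 and 0.045 m and contact force between the fingers and rack above 0.05 N), for 0.05 s.
At the end, for the whole second after the job is handed in: The rack stands flat and at rest in the chute within 6 mm of the end stop, all three vials upright in their holes, and the gate is shut behind it (below 0.06 rad) (x of rack in the frame of chute above 0.062 m and z of rack in the frame of chute between 0.026 and 0.034 m and angle between rack's own z axis and vertical below 0.06 rad and linear speed of rack below 0.02 m/s and value of joint gate_flap below 0.06 rad and horizontal distance between each of vial_0, vial_2 and rack below 0.034 m and horizontal distance between vial_1 and rack below 0.008 m and angle between each of vial_0, vial_1, vial_2's own z axis and vertical below 0.3 rad); the robot touches nothing.
It fails at once if the gate touches the rack (over 1 N) (contact force between gate_flap and rack above 1 N).
It fails at once if the rack is lifted off the running surface (over 12 mm) or tipped (over 0.2 rad) (z of rack in the frame of chute above 0.042 m or angle between rack's own z axis and vertical above 0.2 rad).
It fails at once if a vial is touched by the fingers (over 1 N) (contact force between the fingers and vial_0 above 1 N or contact force between the fingers and vial_1 above 1 N or contact force between the fingers and vial_2 above 1 N).
It fails at once if a vial is lifted or tipped out of its hole (z of any of vial_0, vial_1, vial_2 in the frame of rack above 0.02 m or angle between any of vial_0, vial_1, vial_2's own z axis and vertical above 0.5 rad).
It fails at once if the loupe, the wash bottle or the nozzle is moved by more than 20 mm (distance of any of loupe, wash_bottle, nozzle from where it was at the start of the episode above 0.02 m).
It also fails if it takes over 40 s, if anything falls off the work surface, if the arm or the gripper's body presses on something with over 40 N, if the wrist force passes 120 N, or if a joint passes its speed limit or range.

## Working session

There is one attempt and no reset: what is moved stays moved. The work goes in short steps, Python scripts to look and compute and a shell command to move; the robot and the scene stay as the last step left them, time stands still between calls to the robot, and variables do not carry over. Pictures are saved under pics/ and viewed, and the job is handed in when it is done.

```bash
ls; mkdir -p pics; cat > h.py <<'E'
from plant import bot
import numpy as np, cv2
def save(n,im): cv2.imwrite('pics/'+n+'.png',im[:,:,::-1])
E
python3 - <<'E'
from h import *
for n in('scene','top'):
    p,d=bot.read_camera(n); save(n+'0',p); np.save('pics/'+n+'_d.npy',d); np.save('pics/'+n+'_p.npy',p)
    print(n,bot.calibration(n))
print(bot.sense())
E
```

```text
pics
scene {'K': array([[518.32604984,   0.        , 313.12621074],
       [  0.        , 518.32604984, 202.43430417],
       [  0.        ,   0.        ,   1.        ]]), 'k1': -0.05906304515066682, 'R': array([[-7.15294890e-01, -6.98822630e-01,  3.91121117e-04],
       [-5.42889070e-01,  5.55333158e-01, -6.29981382e-01],
       [ 4.40028043e-01, -4.50834798e-01, -7.76610138e-01]]), 't': array([0.41705496, 0.22688326, 0.93670301])}
top {'K': array([[511.30508422,   0.        , 318.40776149],
       [  0.        , 511.30508422, 207.08289316],
       [  0.        ,   0.        ,   1.        ]]), 'k1': -0.13934704778525933, 'R': array([[-0.22199762, -0.97503248,  0.00535896],
       [-0.93120522,  0.21038298, -0.29765053],
       [ 0.2890915 , -0.071068  , -0.95465986]]), 't': array([0.23482604, 0.41089868, 1.18258909])}
{'time_s': 0.1, 'joint_positions': array([ 0.53652276,  0.42667445,  0.0738775 ,  1.60654576, -0.03409252,
        1.11080215, -0.0670897 ]), 'qd': array([-0.00066913, -0.00187906,  0.00053083, -0.00205368,  0.0003061 ,
       -0.00113019,  0.00082892]), 'joint_efforts': array([ 9.22280538e-03, -9.37460518e+01,  3.67738165e+00, -4.55034935e+01,
       -4.85294592e-02,  1.68004056e-02, -4.30271507e-05]), 'eef_pos': array([ 0.52192604, -0.42735032,  0.17364185]), 'orientation': array([-3.14042710e+00,  9.93183555e-05,  8.84733237e-01]), 'force': array([-0.63160084,  0.90277132,  0.50651956]), 'ft_torque': array([0.02661535, 0.01142023, 0.02067442]), 'gripper_width': 0.0935113118485221}
```

View pics/scene0.png

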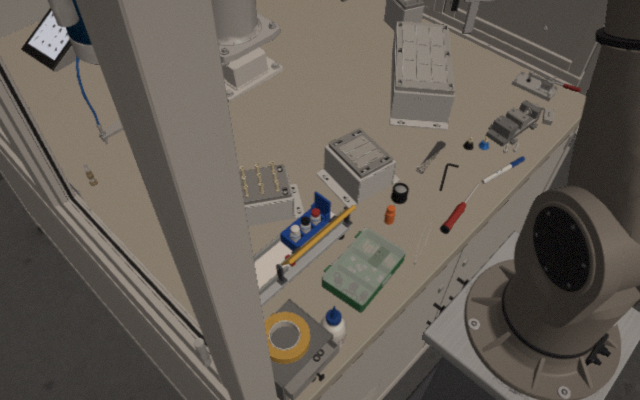

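View pics/top0.png

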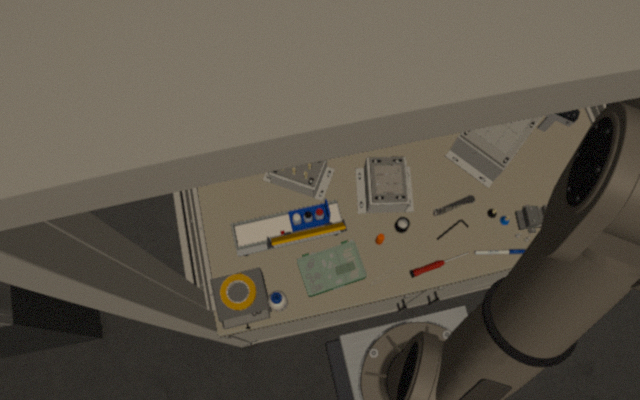

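```bash
python3 - <<'E'
from h import *
p=np.load('pics/top_p.npy');save('topc',cv2.resize(p[190:270,220:420],None,fx=4,fy=4,interpolation=cv2.INTER_CUBIC))
p=np.load('pics/scene_p.npy');save('scenec',cv2.resize(p[150:350,230:430],None,fx=3,fy=3,interpolation=cv2.INTER_CUBIC))
E
```

```text
(no output)
```

View pics/topc.png

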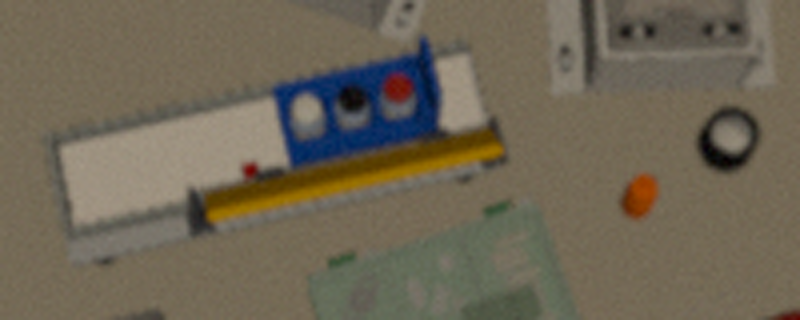

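View pics/scenec.png

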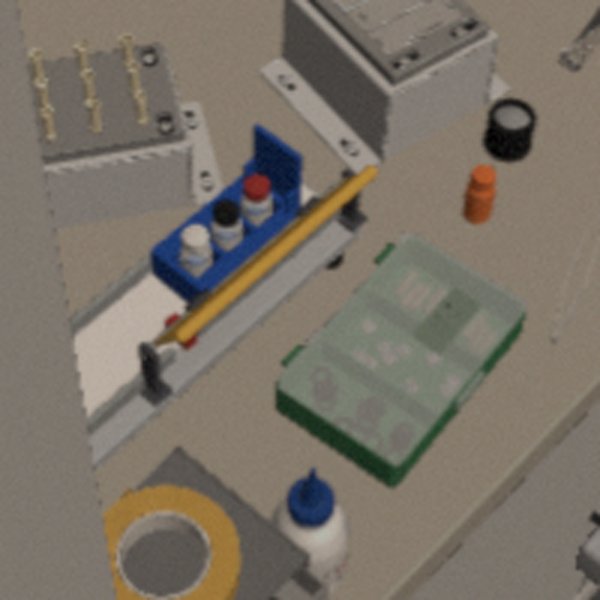

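```bash
cat >> h.py <<'E'
def und(uv,c):
    K=c['K'];k=c['k1'];uv=np.asarray(uv,float).reshape(-1,2)
    d=(uv-[K[0,2],K[1,2]])/[K[0,0],K[1,1]]
    return cv2.undistortPoints(uv.reshape(-1,1,2),K,np.array([k,0,0,0,0.])).reshape(-1,2)
def deproj(uv,z,name,c=None):
    c=c or bot.calibration(name);n=und(uv,c);z=np.asarray(z)
    P=np.c_[n,np.ones(len(n))]*z[:,None]
    return (P-c['t'])@c['R']
def onplane(uv,h,name,c=None):
    c=c or bot.calibration(name);n=und(uv,c);D=np.c_[n,np.ones(len(n))]@c['R'];o=-c['R'].T@c['t']
    return o+D*((h-o[2])/D[:,2])[:,None]
E
python3 - <<'E'
from h import *
for n,roi in (('top',(225,350,195,262)),('scene',(235,370,185,300))):
    p=np.load(f'pics/{n}_p.npy');d=np.load(f'pics/{n}_d.npy')
    hsv=cv2.cvtColor(p,cv2.COLOR_RGB2HSV)
    H,S,V=[hsv[...,i].astype(int) for i in range(3)]
    R=np.zeros(H.shape,bool);R[roi[2]:roi[3],roi[0]:roi[1]]=1
    masks={'yellow':(H>12)&(H<32)&(S>170)&(V>70),'blue':(H>105)&(H<125)&(S>150)&(V>40),'white':(S<60)&(V>120),'red':((H<8)|(H>172))&(S>150)&(V>60)}
    for k,m in masks.items():
        m=m&R
        nc,lab,st,ce=cv2.connectedComponentsWithStats(m.astype(np.uint8))
        for i in range(1,nc):
            if st[i,4]<6: continue
            v,u=np.nonzero((lab==i)&(d>0))
            P=deproj(np.c_[u,v],d[v,u],n)
            q=P[:,:2];mu=np.median(q,0);w,V2=np.linalg.eigh(np.cov(q.T));a=V2[:,1];a=a*np.sign(a[1])
            pr=(q-mu)@a;pl=(q-mu)@[a[1],-a[0]]
            print(n,k,st[i],'mid',mu.round(4),'z',np.percentile(P[:,2],[2,50,98]).round(3),'ang',np.degrees(np.arctan2(a[1],a[0])).round(2),'along',np.percentile(pr,[0,2,98,100]).round(3),'perp',np.percentile(pl,[2,98]).round(3))
E
```

```text
top yellow [271 222  75  23 512] mid [0.3862 0.1791] z [0.073 0.094 0.109] ang 90.49 along [-0.088 -0.084  0.084  0.09 ] perp [-0.011  0.013]
top blue [289 201  40  30 464] mid [0.43   0.1589] z [0.049 0.059 0.108] ang 90.59 along [-0.039 -0.037  0.051  0.052] perp [-0.019  0.028]
top white [315 195  10   6  37] mid [0.4965 0.1268] z [-0.002  0.003  0.006] ang 80.28 along [-0.014 -0.014  0.01   0.01 ] perp [-0.006  0.006]
top white [329 203  13  20 176] mid [0.4371 0.1   ] z [0.026 0.03  0.035] ang 174.1 along [-0.027 -0.025  0.02   0.023] perp [-0.012  0.013]
top white [ 235  215   57   31 1048] mid [0.437 0.287] z [0.025 0.03  0.037] ang 94.05 along [-0.073 -0.07   0.06   0.064] perp [-0.026  0.024]
top white [294 214   6   7  34] mid [0.4336 0.1961] z [0.078 0.082 0.085] ang 174.53 along [-0.008 -0.008  0.007  0.007] perp [-0.006  0.006]
top white [237 245  29  10  85] mid [0.3928 0.3144] z [0.026 0.03  0.035] ang 90.72 along [-0.03  -0.029  0.039  0.041] perp [-0.005  0.005]
top red [316 209   7   6  30] mid [0.4355 0.1406] z [0.077 0.082 0.084] ang 85.04 along [-0.007 -0.007  0.
[... 1344 characters left out ...]
6 274   2   3   6] mid [0.3301 0.1962] z [0.031 0.033 0.036] ang 119.47 along [-0.004 -0.003  0.003  0.003] perp [-0.001  0.001]
scene white [356 283  14  16  94] mid [0.276  0.1865] z [0.031 0.033 0.036] ang 17.51 along [-0.017 -0.015  0.009  0.012] perp [-0.017  0.01 ]
scene white [347 293   4   3   6] mid [0.2862 0.21  ] z [0.031 0.033 0.034] ang 13.83 along [-0.002 -0.002  0.004  0.004] perp [-0.001  0.002]
scene white [352 295   4   4  11] mid [0.2762 0.2083] z [0.032 0.033 0.036] ang 166.31 along [-0.005 -0.005  0.002  0.002] perp [-0.003  0.003]
scene red [312 208   8   9  52] mid [0.4371 0.1439] z [0.076 0.081 0.084] ang 120.96 along [-0.01  -0.008  0.007  0.008] perp [-0.007  0.006]
```

```bash
python3 - <<'E'
from h import *
d=np.load('pics/scene_d.npy');v,u=np.nonzero(d>0);P=deproj(np.c_[u,v],d[v,u],'scene')
for y in np.arange(-.45,.4,.05):
    print(round(y,2),[ (lambda q: round(float(np.percentile(q[:,2],98)),3) if len(q)>5 else None)(P[(abs(P[:,1]-y)<.025)&(abs(P[:,0]-x)<.025)]) for x in np.arange(.25,.75,.05)])
E
python3 -m creep '[{"tz":1,"rz":1},{"tz":0.8,"rz":1},{"ty":1,"rz":1},{"ty":1,"rz":1},{"ty":1,"rz":1},{"ty":1,"rz":1},{"ty":1,"rz":0.68},{"ty":1},{"ty":1},{"ty":1}]'
```

```text
-0.45 [0.003, 0.044, 0.047, 0.004, 0.004, 0.061, 0.234, 0.107, 0.106, 0.105]
-0.4 [0.003, 0.045, 0.047, 0.004, 0.305, 0.288, 0.105, 0.106, 0.106, 0.103]
-0.35 [0.015, 0.043, 0.043, 0.004, 0.306, 0.306, 0.106, 0.106, 0.103, 0.005]
-0.3 [0.014, 0.004, 0.027, 0.004, 0.101, 0.103, 0.104, 0.103, 0.005, 0.005]
-0.25 [0.013, 0.004, 0.004, 0.007, 0.005, 0.1, 0.103, 0.021, 0.005, 0.005]
-0.2 [0.012, 0.004, 0.006, 0.007, 0.004, 0.004, 0.004, 0.004, 0.004, 0.004]
-0.15 [0.014, 0.004, 0.007, 0.004, 0.003, 0.004, 0.004, 0.004, 0.004, 0.004]
-0.1 [0.019, 0.003, 0.004, 0.049, 0.087, 0.088, 0.087, 0.004, 0.004, 0.004]
-0.05 [0.019, 0.005, 0.033, 0.085, 0.088, 0.088, 0.088, 0.004, 0.004, 0.003]
-0.0 [0.003, 0.004, 0.046, 0.068, 0.087, 0.086, 0.086, 0.003, 0.004, 0.003]
0.05 [0.011, 0.036, 0.035, 0.003, 0.007, 0.004, 0.003, 0.003, 0.003, 0.003]
0.1 [0.034, 0.037, 0.037, 0.106, 0.11, 0.005, 0.08, 0.102, 0.004, 0.004]
0.15 [0.035, 0.037, 0.036, 0.106, 0.104, 0.077, 0.102, 0.102, None, 0.003]
0.2 [0.035, 0.036, 0.036, 0.106, 0.082, 0.05, 0.1, 0.103, None, None]
0.25 [0.067, 0.003, 0.003, 0.106, 0.045, 0.003, 0.004, None, None, None]
0.3 [0.105, 0.08, 0.079, 0.071, 0.044, None, None, None, None, None]
0.35 [0.098, 0.098, 0.097, 0.031, None, None, None, None, 0.003, 0.003]schema error: expected keys grip, tx, ty, tz, rx, ry, rz
```

```bash
python3 -m creep '[{"grip":1,"tx":0,"ty":0,"tz":1,"rx":0,"ry":0,"rz":1},{"grip":1,"tx":0,"ty":0,"tz":0.8,"rx":0,"ry":0,"rz":1},{"grip":1,"tx":0,"ty":1,"tz":0,"rx":0,"ry":0,"rz":1},{"grip":1,"tx":0,"ty":1,"tz":0,"rx":0,"ry":0,"rz":1},{"grip":1,"tx":0,"ty":1,"tz":0,"rx":0,"ry":0,"rz":1},{"grip":1,"tx":0,"ty":1,"tz":0,"rx":0,"ry":0,"rz":1},{"grip":1,"tx":0,"ty":1,"tz":0,"rx":0,"ry":0,"rz":0.68},{"grip":1,"tx":0,"ty":1,"tz":0,"rx":0,"ry":0,"rz":0},{"grip":1,"tx":0,"ty":1,"tz":0,"rx":0,"ry":0,"rz":0},{"grip":1,"tx":0,"ty":1,"tz":0,"rx":0,"ry":0,"rz":0}]'
```

```text
time_s: 1.1
eef_pos: [0.5217, -0.0257, 0.2642]
orientation: [-3.142, 0.0, 1.584]
force: [1.1, 0.7, -0.4]
gripper_width: 0.0938
```

```bash
python3 -m creep '[{"grip":1,"tx":-0.6,"ty":0.8,"tz":0,"rx":0,"ry":0,"rz":0},{"grip":1,"tx":-0.6,"ty":0.8,"tz":0,"rx":0,"ry":0,"rz":0},{"grip":1,"tx":-0.6,"ty":0.7,"tz":0,"rx":0,"ry":0,"rz":0},{"grip":1,"tx":0,"ty":0,"tz":0,"rx":0,"ry":0,"rz":0}]'
python3 - <<'E'
from h import *
s=bot.sense();print(s['eef_pos'],s['orientation'],s['force'],s['joint_positions'].round(2))
p,d=bot.read_camera('wrist');save('w1',p);c=bot.calibration('wrist');print(c)
np.savez('pics/w1.npz',p=p,d=d,pos=s['eef_pos'],rpy=s['orientation'])
E
```

```text
time_s: 1.5
eef_pos: [0.4292, 0.0915, 0.2646]
orientation: [3.141, 0.0, 1.591]
force: [-0.3, -0.5, 0.2]
gripper_width: 0.094
[0.42918165 0.09151769 0.26457583] [3.14125907e+00 1.72357236e-04 1.59059591e+00] [-0.34941556 -0.48152177  0.1536144 ] [ 0.05 -0.03 -0.4   1.97 -0.01  1.2  -0.32]
{'K': array([[346.79463289,   0.        , 321.50990603],
       [  0.        , 346.79463289, 200.28710283],
       [  0.        ,   0.        ,   1.        ]]), 'k1': -0.04792548367614499, 'T_tool_cam': array([[ 4.89712074e-05, -9.63857327e-01, -2.66418940e-01,
         7.82777742e-02],
       [ 9.99999999e-01,  5.23586617e-05, -5.61173428e-06,
         1.01402030e-03],
       [ 1.93582503e-05, -2.66418940e-01,  9.63857328e-01,
        -2.10997791e-01],
       [ 0.00000000e+00,  0.00000000e+00,  0.00000000e+00,
         1.00000000e+00]])}
```

View pics/w1.png

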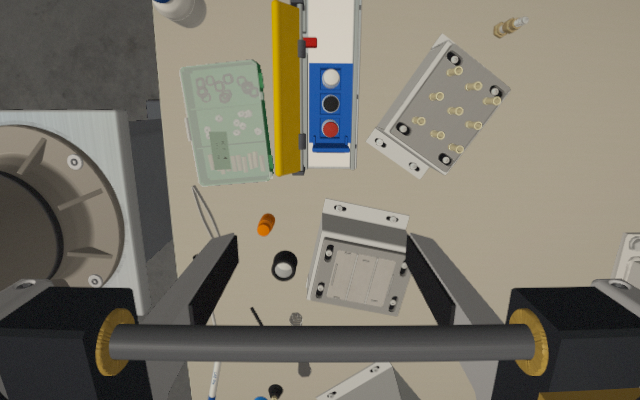

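```bash
cat >> h.py <<'E'
from scipy.spatial.transform import Rotation as Ro
def wcal(pos,rpy):
    c=dict(bot.calibration('wrist'));T=np.eye(4);T[:3,:3]=Ro.from_euler('xyz',rpy).as_matrix();T[:3,3]=pos
    M=np.linalg.inv(T@c['T_tool_cam']);c['R']=M[:3,:3];c['t']=M[:3,3];return c
E
python3 - <<'E'
from h import *
z=np.load('pics/w1.npz');p=z['p'];d=z['d'];c=wcal(z['pos'],z['rpy'])
hsv=cv2.cvtColor(p,cv2.COLOR_RGB2HSV);H,S,V=[hsv[...,i].astype(int) for i in range(3)]
R=np.zeros(H.shape,bool);R[0:185,268:362]=1
for k,m in {'yellow':(H>12)&(H<32)&(S>150)&(V>60),'blue':(H>100)&(H<125)&(S>130)&(V>30),'white':(S<50)&(V>190),'red':((H<8)|(H>172))&(S>150)&(V>60)}.items():
    nc,lab,st,ce=cv2.connectedComponentsWithStats((m&R).astype(np.uint8))
    for i in range(1,nc):
        if st[i,4]<30: continue
        v,u=np.nonzero((lab==i)&(d>0));P=deproj(np.c_[u,v],d[v,u],'w',c)
        print(k,st[i],ce[i].round(1),'x',np.percentile(P[:,0],[2,50,98]).round(4),'y',np.percentile(P[:,1],[2,50,98]).round(4),'z',np.percentile(P[:,2],[2,50,98]).round(4))
        if k=='white' and st[i,4]>300 or k=='yellow':
            for r in range(st[i,1]+3,st[i,1]+st[i,3],15):
                uu=u[v==r]
                if len(uu)>5: 
                    q=onplane([[uu.min()-.5,r],[uu.max()+.5,r]],.03 if k=='white' else .1,'w',c); print('  ',r,uu.min(),uu.max(),q[:,:2].round(4).tolist(), d[r,uu.min()+1:uu.max():5].round(3))
E
```

```text
yellow [ 271    0   29  177 4430] [285.6  86.8] x [0.379  0.3905 0.4027] y [0.0985 0.1881 0.2656] z [0.0744 0.0925 0.1069]
   3 271 284 [[0.3765, 0.2667], [0.3903, 0.2668]] [0.    0.331 0.339]
   18 272 297 [[0.3773, 0.2529], [0.4032, 0.2533]] [0.334 0.336 0.343 0.35  0.356]
   33 272 298 [[0.3772, 0.2389], [0.4043, 0.2393]] [0.338 0.337 0.35  0.355 0.36 ]
   48 272 297 [[0.377, 0.2247], [0.4033, 0.2251]] [0.342 0.342 0.353 0.358 0.365]
   63 273 298 [[0.3779, 0.2103], [0.4044, 0.2108]] [0.347 0.347 0.356 0.362 0.369]
   78 273 299 [[0.3777, 0.1957], [0.4055, 0.1961]] [0.35  0.35  0.36  0.366 0.373]
   93 273 299 [[0.3775, 0.1808], [0.4056, 0.1812]] [0.352 0.354 0.364 0.37  0.378]
   108 274 299 [[0.3783, 0.1656], [0.4057, 0.1661]] [0.356 0.359 0.368 0.376 0.383]
   123 274 299 [[0.3781, 0.1501], [0.4057, 0.1506]] [0.362 0.363 0.374 0.379 0.387]
   138 274 297 [[0.3779, 0.1343], [0.4036, 0.1348]] [0.366 0.367 0.377 0.384 0.391]
   153 275 299 [[0.3787, 0.1182], [0.4058, 0.1187]] [0.37  0.371 0.383 0.389 0.396]
   168 275 299 [[0.3785, 0.1017], [0.4059, 0.1022]] [0.375 0.374 0.385 0.3
[... 542 characters left out ...]
.406 0.408 0.408 0.407 0.407]
   48 310 352 [[0.413, 0.2357], [0.4646, 0.2368]] [0.411 0.411 0.409 0.411 0.412 0.413 0.411 0.411 0.41 ]
white [324  70  14  14 153] [330.2  76.6] x [0.4308 0.4373 0.4438] y [0.1929 0.1995 0.2063] z [0.0809 0.0822 0.0838]
white [309 143  41  24 597] [327.9 158.7] x [0.4139 0.4384 0.4644] y [0.093  0.1023 0.1185] z [0.0293 0.031  0.0327]
   161 309 349 [[0.4133, 0.099], [0.4663, 0.1001]] [0.447 0.446 0.448 0.447 0.448 0.449 0.449 0.447]
red [303  38  14  10 107] [310.5  41.9] x [0.4074 0.4153 0.4211] y [0.2354 0.2391 0.2433] z [0.0456 0.0514 0.0535]
red [323 122  15  15 168] [330.3 129.1] x [0.432  0.4388 0.4462] y [0.136  0.1437 0.1511] z [0.081  0.0823 0.0842]
```

```bash
python3 -m creep '[{"grip":1,"tx":-0.22,"ty":0.3,"tz":0,"rx":0,"ry":0,"rz":0},{"grip":1,"tx":0,"ty":0,"tz":-0.6,"rx":0,"ry":0,"rz":0},{"grip":1,"tx":0,"ty":0,"tz":-0.6,"rx":0,"ry":0,"rz":0},{"grip":1,"tx":0,"ty":0,"tz":-0.6,"rx":0,"ry":0,"rz":0},{"grip":1,"tx":0,"ty":0,"tz":-0.6,"rx":0,"ry":0,"rz":0},{"grip":1,"tx":0,"ty":0,"tz":0,"rx":0,"ry":0,"rz":0}]'
python3 - <<'E'
from h import *
s=bot.sense();print(s['eef_pos'],s['orientation'],s['force'],s['joint_positions'].round(2))
p,d=bot.read_camera('wrist');save('w2',p)
np.savez('pics/w2.npz',p=p,d=d,pos=s['eef_pos'],rpy=s['orientation'])
E
```

```text
time_s: 2.15
eef_pos: [0.4194, 0.1011, 0.1413]
orientation: [-3.136, 0.001, 1.583]
force: [0.4, 1.3, -0.2]
gripper_width: 0.0937
[0.41944491 0.10106693 0.1412517 ] [-3.13588240e+00  1.02268406e-03  1.58334421e+00] [ 0.40573693  1.29253536 -0.2056897 ] [ 0.02  0.09 -0.42  2.14  0.04  0.93 -0.42]
```

View pics/w2.png

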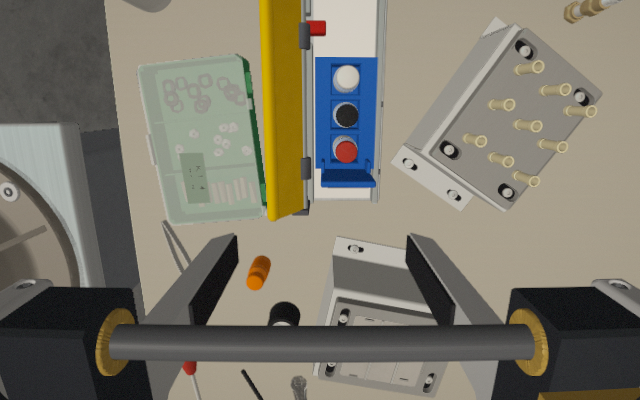

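```bash
python3 -m creep '[{"grip":1,"tx":-0.02,"ty":0,"tz":-0.36,"rx":0,"ry":0,"rz":0},{"grip":1,"tx":0,"ty":0,"tz":-0.36,"rx":0,"ry":0,"rz":0},{"grip":1,"tx":0,"ty":0,"tz":-0.34,"rx":0,"ry":0,"rz":0},{"grip":1,"tx":0,"ty":0,"tz":0,"rx":0,"ry":0,"rz":0},{"grip":1,"tx":0,"ty":0,"tz":0,"rx":0,"ry":0,"rz":0}]'
python3 - <<'E'
from h import *
s=bot.sense();print(s['eef_pos'],s['orientation'],s['force'],s['joint_positions'].round(2))
p,d=bot.read_camera('wrist');save('w3',p)
np.savez('pics/w3.npz',p=p,d=d,pos=s['eef_pos'],rpy=s['orientation'])
s=bot.sense();print(s['eef_pos'],s['orientation'],s['force'],s['joint_positions'].round(2))
E
```

```text
time_s: 2.7
eef_pos: [0.4212, 0.1025, 0.0926]
orientation: [3.141, -0.0, 1.584]
force: [-0.1, 1.0, -0.6]
gripper_width: 0.0941
[0.42116409 0.10248833 0.09259735] [ 3.14070079e+00 -2.73731361e-04  1.58388823e+00] [-0.07229268  0.96243438 -0.55022038] [ 0.01  0.16 -0.42  2.19  0.09  0.81 -0.46]
[0.42128039 0.10256857 0.09273384] [ 3.14010143e+00 -3.40719136e-04  1.58391531e+00] [ 0.00441836 -1.36630298  0.51659805] [ 0.01  0.16 -0.42  2.19  0.09  0.81 -0.46]
```

View pics/w3.png

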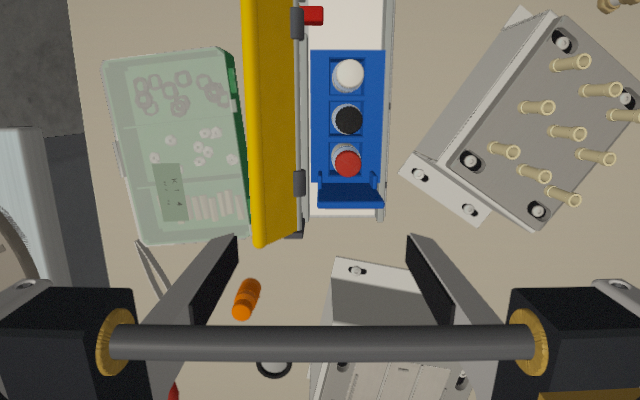

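```bash
python3 -m creep '[{"grip":1,"tx":-0.04,"ty":0.1,"tz":-0.06,"rx":0,"ry":0,"rz":0},{"grip":0.8,"tx":0,"ty":0,"tz":0,"rx":0,"ry":0,"rz":0},{"grip":0.65,"tx":0,"ty":0,"tz":0,"rx":0,"ry":0,"rz":0},{"grip":0.55,"tx":0,"ty":0,"tz":0,"rx":0,"ry":0,"rz":0},{"grip":0.55,"tx":0,"ty":0,"tz":0,"rx":0,"ry":0,"rz":0},{"grip":0.55,"tx":0,"ty":0,"tz":0,"rx":0,"ry":0,"rz":0}]'
```

```text
time_s: 3.35
eef_pos: [0.4183, 0.1074, 0.0883]
orientation: [-3.142, -0.0, 1.584]
force: [1.1, -0.1, -0.4]
gripper_width: 0.0571
```

```bash
python3 -m creep '[{"grip":0.45,"tx":0,"ty":0,"tz":0,"rx":0,"ry":0,"rz":0},{"grip":0.38,"tx":0,"ty":0,"tz":0,"rx":0,"ry":0,"rz":0},{"grip":0.38,"tx":0,"ty":0,"tz":0,"rx":0,"ry":0,"rz":0},{"grip":0.38,"tx":0,"ty":0,"tz":0,"rx":0,"ry":0,"rz":0},{"grip":0.38,"tx":0,"ty":0,"tz":0,"rx":0,"ry":0,"rz":0}]'
python3 - <<'E'
from h import *
s=bot.sense();print(s['eef_pos'],s['orientation'],s['force'],s['gripper_width'])
p,d=bot.read_camera('wrist');save('w4',p)
np.savez('pics/w4.npz',p=p,d=d,pos=s['eef_pos'],rpy=s['orientation'])
c=wcal(s['eef_pos'],s['orientation'])
hsv=cv2.cvtColor(p,cv2.COLOR_RGB2HSV);H,S,V=[hsv[...,i].astype(int) for i in range(3)]
m=(H>12)&(H<32)&(S>150)&(V>60)&(d>0);m[270:]=0
v,u=np.nonzero(m);P=deproj(np.c_[u,v],d[v,u],'w',c)
for y in(.13,.17,.21,.25):
    q=P[abs(P[:,1]-y)<.006];print(y,np.percentile(q[:,0],[2,50,98]).round(4),np.percentile(q[:,2],[2,50,98]).round(4))
E
```

```text
time_s: 3.85
eef_pos: [0.4183, 0.1074, 0.0883]
orientation: [-3.142, -0.0, 1.584]
force: [-0.5, -0.4, -0.1]
gripper_width: 0.0359
[0.41825993 0.10744608 0.08826384] [-3.14153421e+00 -2.51325193e-05  1.58425950e+00] [-0.54536395 -0.42534204 -0.07810074] 0.03589149888480238
0.13 [0.3794 0.3898 0.4018] [0.0771 0.0943 0.1069]
0.17 [0.3791 0.39   0.4029] [0.0747 0.0932 0.1068]
0.21 [0.3784 0.3894 0.4024] [0.0745 0.0935 0.1068]
0.25 [0.3986 0.4013 0.4024] [0.073  0.0756 0.0797]
```

View pics/w4.png

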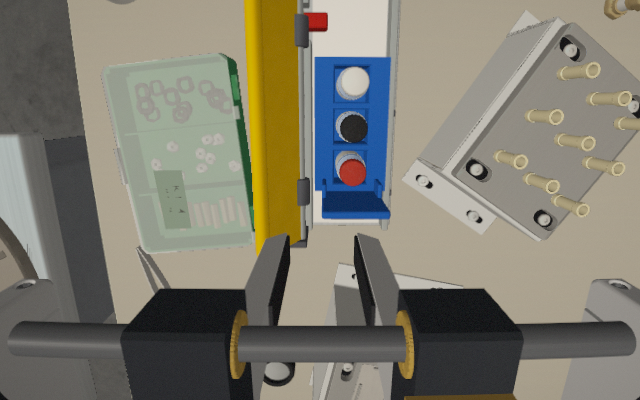

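```bash
python3 - <<'E'
from h import *
z=np.load('pics/w4.npz');p=z['p'];d=z['d'];c=wcal(z['pos'],z['rpy'])
for uv in [(288,236),(270,236),(282,240),(275,250),(264,250),(256,250),(258,245),(256,235),(252,262),(248,280),(355,236),(375,236),(368,240),(354,250),(365,255),(355,195),(355,212),(325,212),(388,215)]:
    P=deproj([uv],[d[uv[1],uv[0]]],'w',c)[0];print(uv,p[uv[1],uv[0]],P.round(4))
save('w4c',cv2.resize(p[180:330,220:420],None,fx=4,fy=4,interpolation=cv2.INTER_CUBIC))
E
```

```text
(288, 236) [20 25 24] [0.4007 0.1157 0.1206]
(270, 236) [143 112  28] [0.3872 0.1063 0.097 ]
(282, 240) [101  99  94] [0.3986 0.1174 0.1308]
(275, 250) [102  98  95] [0.3964 0.1169 0.1425]
(264, 250) [100  96  92] [0.3912 0.1174 0.1438]
(256, 250) [203 167  42] [0.3797 0.1004 0.1054]
(258, 245) [210 177   0] [0.3811 0.1038 0.1057]
(256, 235) [209 171   0] [0.3801 0.1102 0.1057]
(252, 262) [173 165 146] [0.3546 0.0419 0.0006]
(248, 280) [110 107 101] [0.3897 0.1177 0.1745]
(355, 236) [18 16 15] [0.4376 0.1162 0.1206]
(375, 236) [173 164 146] [0.4689 0.07   0.0013]
(368, 240) [99 96 93] [0.4433 0.1183 0.1315]
(354, 250) [31 33 32] [0.4372 0.1086 0.1223]
(365, 255) [100  98  94] [0.4396 0.1179 0.1493]
(355, 195) [16 40 87] [0.4418 0.1267 0.0712]
(355, 212) [ 27  76 142] [0.4384 0.126  0.1075]
(325, 212) [ 28  72 137] [0.421  0.1259 0.1082]
(388, 215) [ 34  88 161] [0.4575 0.1247 0.1085]
```

View pics/w4c.png

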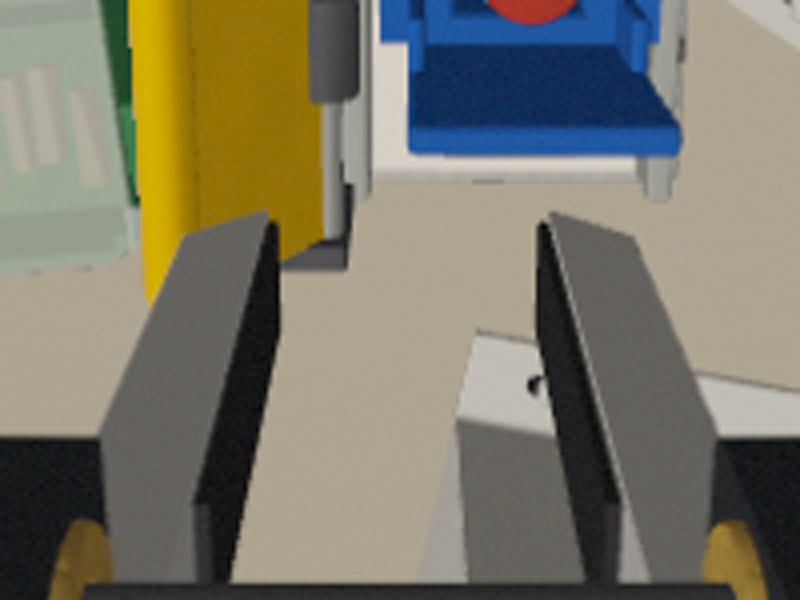

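```bash
python3 - <<'E'
from h import *
p,d=bot.read_camera('scene');save('s5',cv2.resize(p[120:270,240:400],None,fx=5,fy=4,interpolation=cv2.INTER_CUBIC)); np.savez('pics/s5.npz',p=p,d=d)
c=bot.calibration('scene')
X=np.array([[.4183-.018,.1074,.0883],[.4183+.018,.1074,.0883],[.4183-.018,.1074,.118],[.4183+.018,.1074,.118]])
r=Ro.from_matrix(c['R']).as_rotvec()
print(cv2.projectPoints(X,r,c['t'],c['K'],np.array([c['k1'],0,0,0,0.]))[0].reshape(-1,2).round(1))
E
```

```text
[[342.1 209.5]
 [328.5 199.4]
 [342.8 199.7]
 [328.8 189.5]]
```

View pics/s5.png

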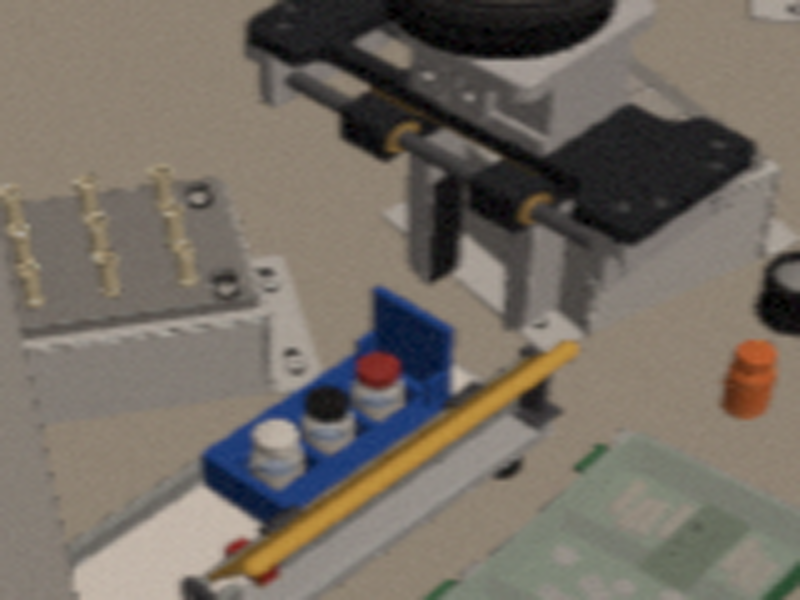

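```bash
python3 -m creep '[{"grip":1,"tx":0,"ty":0,"tz":0.1,"rx":0,"ry":0,"rz":0},{"grip":1,"tx":0,"ty":0,"tz":0,"rx":0,"ry":0,"rz":0},{"grip":1,"tx":0,"ty":0,"tz":0,"rx":0,"ry":0,"rz":0},{"grip":1,"tx":0,"ty":0,"tz":0,"rx":0,"ry":0,"rz":0},{"grip":1,"tx":0,"ty":0,"tz":0,"rx":0,"ry":0,"rz":0},{"grip":1,"tx":0,"ty":0,"tz":0,"rx":0,"ry":0,"rz":0},{"grip":1,"tx":0,"ty":0,"tz":-0.25,"rx":0,"ry":0,"rz":0},{"grip":1,"tx":0,"ty":0,"tz":-0.25,"rx":0,"ry":0,"rz":0},{"grip":1,"tx":0,"ty":0,"tz":-0.2,"rx":0,"ry":0,"rz":0},{"grip":1,"tx":0,"ty":0,"tz":0,"rx":0,"ry":0,"rz":0}]'
python3 - <<'E'
from h import *
s=bot.sense();print(s['eef_pos'],s['orientation'],s['force'],s['gripper_width'])
p,d=bot.read_camera('scene');save('s6',cv2.resize(p[120:270,240:400],None,fx=5,fy=4,interpolation=cv2.INTER_CUBIC))
p,d=bot.read_camera('wrist');save('w6',p)
E
```

```text
time_s: 4.95
eef_pos: [0.417, 0.1071, 0.0564]
orientation: [-3.138, 0.0, 1.585]
force: [0.8, -0.1, 0.1]
gripper_width: 0.0937
[0.41699959 0.10714489 0.05643303] [-3.13849704e+00  4.91777704e-04  1.58462015e+00] [ 0.75420216 -0.129085    0.05492548] 0.09367227217779424
```

View pics/s6.png

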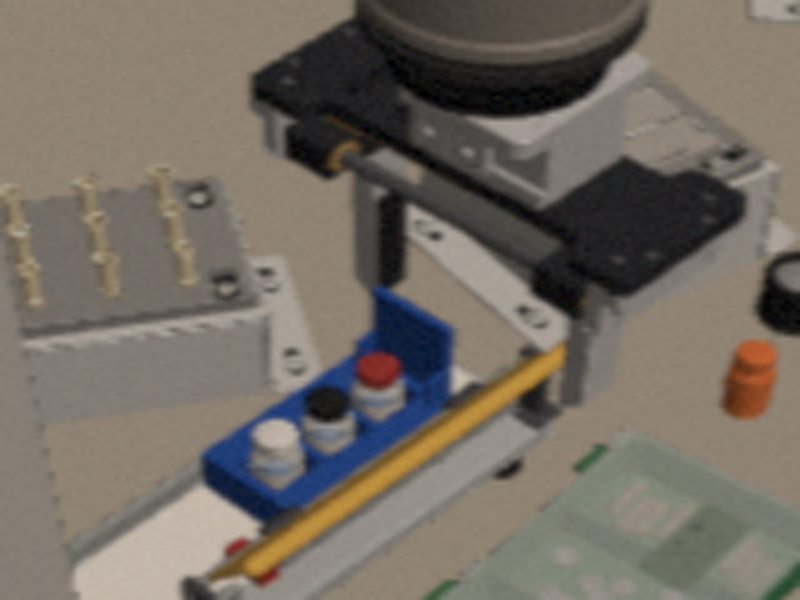

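View pics/w6.png

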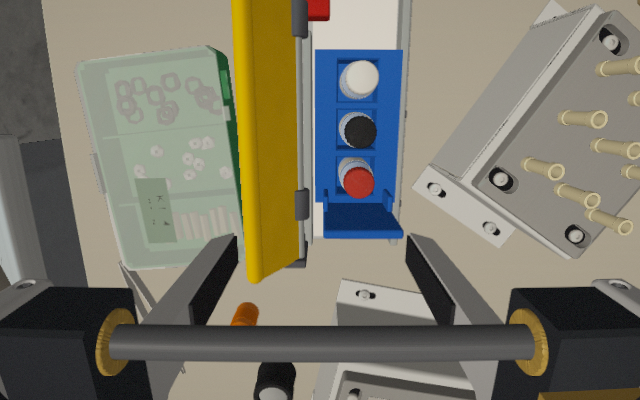

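```bash
python3 -m creep '[{"grip":0.75,"tx":0,"ty":0,"tz":0,"rx":0,"ry":0,"rz":0},{"grip":0.6,"tx":0,"ty":0,"tz":0,"rx":0,"ry":0,"rz":0},{"grip":0.5,"tx":0,"ty":0,"tz":0,"rx":0,"ry":0,"rz":0},{"grip":0.42,"tx":0,"ty":0,"tz":0,"rx":0,"ry":0,"rz":0},{"grip":0.36,"tx":0,"ty":0,"tz":0,"rx":0,"ry":0,"rz":0},{"grip":0.36,"tx":0,"ty":0,"tz":0,"rx":0,"ry":0,"rz":0},{"grip":0.36,"tx":0,"ty":0,"tz":0,"rx":0,"ry":0,"rz":0},{"grip":0.36,"tx":0,"ty":0,"tz":0,"rx":0,"ry":0,"rz":0},{"grip":0.36,"tx":0,"ty":0,"tz":0,"rx":0,"ry":0,"rz":0}]'
cat > look.py <<'E'
from h import *
import sys
n=sys.argv[1]
s=bot.sense();print(s['eef_pos'],s['orientation'],s['force'],s['gripper_width'])
p,d=bot.read_camera('wrist');save('w'+n,p)
np.savez(f'pics/w{n}.npz',p=p,d=d,pos=s['eef_pos'],rpy=s['orientation'])
c=wcal(s['eef_pos'],s['orientation'])
hsv=cv2.cvtColor(p,cv2.COLOR_RGB2HSV);H,S,V=[hsv[...,i].astype(int) for i in range(3)]
m=(H>12)&(H<32)&(S>150)&(V>60)&(d>0);m[270:]=0;m[:,400:]=0
v,u=np.nonzero(m);P=deproj(np.c_[u,v],d[v,u],'w',c)
for y in(.13,.15,.17,.19,.21,.23,.25):
    q=P[abs(P[:,1]-y)<.006]
    if len(q)>20: print(y,np.percentile(q[:,0],[2,50,98]).round(4),np.percentile(q[:,2],[2,50,98]).round(4))
E
python3 look.py 7
```

```text
time_s: 5.95
eef_pos: [0.4183, 0.1074, 0.0583]
orientation: [3.142, -0.0, 1.584]
force: [-2.4, 0.5, 1.8]
gripper_width: 0.034
[0.41832085 0.10744645 0.05826594] [ 3.14157492e+00 -6.08624139e-05  1.58426187e+00] [-2.43755203  0.53846961  1.81241962] 0.033952863331593586
0.13 [0.4023 0.4068 0.4105] [0.1098 0.1124 0.1141]
0.15 [0.4021 0.4065 0.4105] [0.1092 0.1122 0.114 ]
0.17 [0.4019 0.4062 0.4101] [0.1096 0.1123 0.1141]
0.19 [0.4017 0.4059 0.41  ] [0.1092 0.1122 0.114 ]
0.21 [0.4015 0.4057 0.4096] [0.1097 0.1123 0.1143]
0.23 [0.3897 0.4042 0.4095] [0.0456 0.1116 0.1138]
```

View pics/w7.png

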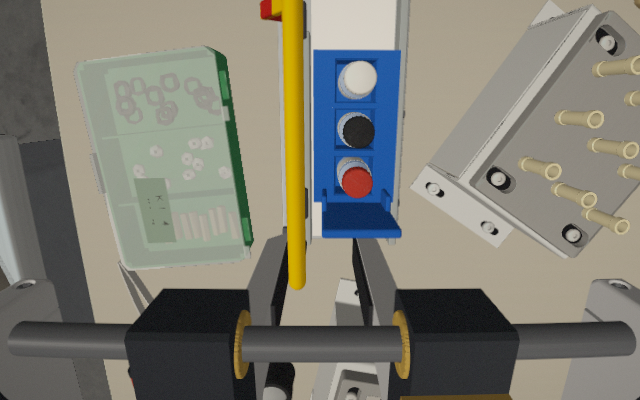

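```bash
python3 -m creep '[{"grip":0.36,"tx":0,"ty":0.08,"tz":0,"rx":0,"ry":0,"rz":0},{"grip":0.36,"tx":0,"ty":0.1,"tz":0,"rx":0,"ry":0,"rz":0},{"grip":0.36,"tx":-0.002,"ty":0.12,"tz":0,"rx":0,"ry":0,"rz":0},{"grip":0.36,"tx":-0.002,"ty":0.12,"tz":0,"rx":0,"ry":0,"rz":0},{"grip":0.36,"tx":0,"ty":0,"tz":0,"rx":0,"ry":0,"rz":0}]'
python3 look.py 8
```

```text
time_s: 6.5
eef_pos: [0.418, 0.1297, 0.0583]
orientation: [3.142, -0.001, 1.586]
force: [-0.4, 1.2, 0.1]
gripper_width: 0.0339
[0.41802804 0.12970571 0.05826751] [ 3.14155143e+00 -6.44940622e-04  1.58557501e+00] [-0.44914219  1.23275601  0.08542392] 0.03385845963663616
0.13 [0.4022 0.4067 0.4107] [0.1097 0.1122 0.1138]
0.15 [0.402  0.4065 0.4107] [0.1092 0.1123 0.1141]
0.17 [0.4017 0.4062 0.4102] [0.1097 0.1124 0.114 ]
0.19 [0.4016 0.4062 0.4101] [0.1092 0.1123 0.114 ]
0.21 [0.4017 0.4059 0.4097] [0.1098 0.1122 0.114 ]
0.23 [0.3904 0.4051 0.4096] [0.0554 0.1121 0.1142]
0.25 [0.3933 0.4052 0.4091] [0.0612 0.1122 0.1141]
```

View pics/w8.png

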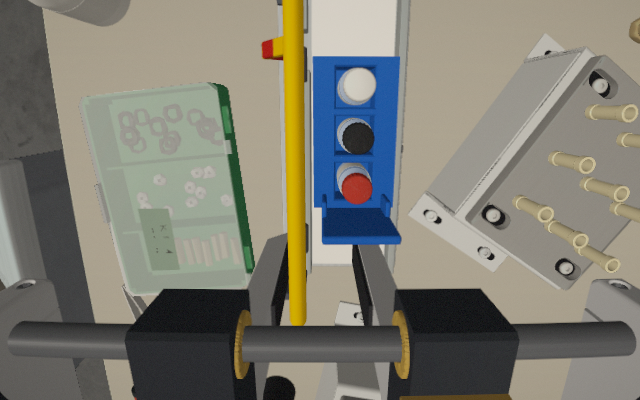

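```bash
python3 -m creep '[{"grip":0.36,"tx":-0.002,"ty":0.16,"tz":0,"rx":0,"ry":0,"rz":0},{"grip":0.36,"tx":-0.003,"ty":0.2,"tz":0,"rx":0,"ry":0,"rz":0},{"grip":0.36,"tx":-0.003,"ty":0.2,"tz":0,"rx":0,"ry":0,"rz":0},{"grip":0.36,"tx":-0.003,"ty":0.2,"tz":0,"rx":0,"ry":0,"rz":0},{"grip":0.36,"tx":-0.003,"ty":0.2,"tz":0,"rx":0,"ry":0,"rz":0},{"grip":0.36,"tx":-0.003,"ty":0.2,"tz":0,"rx":0,"ry":0,"rz":0},{"grip":0.36,"tx":-0.002,"ty":0.15,"tz":0,"rx":0,"ry":0,"rz":0},{"grip":0.36,"tx":0,"ty":0,"tz":0,"rx":0,"ry":0,"rz":0}]'
python3 look.py 9
```

```text
time_s: 7.35
eef_pos: [0.4171, 0.1956, 0.0583]
orientation: [3.141, -0.001, 1.586]
force: [-1.3, 2.0, 0.3]
gripper_width: 0.0342
[0.41707633 0.19555039 0.05832254] [ 3.14143035e+00 -9.84802291e-04  1.58578459e+00] [-1.27596004  1.95986587  0.29947704] 0.034184971144565424
0.19 [0.4011 0.4059 0.4098] [0.1093 0.112  0.1134]
0.21 [0.4013 0.4056 0.4097] [0.1086 0.1123 0.114 ]
0.23 [0.3961 0.4052 0.4092] [0.0687 0.1123 0.1139]
0.25 [0.3922 0.4049 0.4092] [0.0579 0.1123 0.1141]
```

View pics/w9.png

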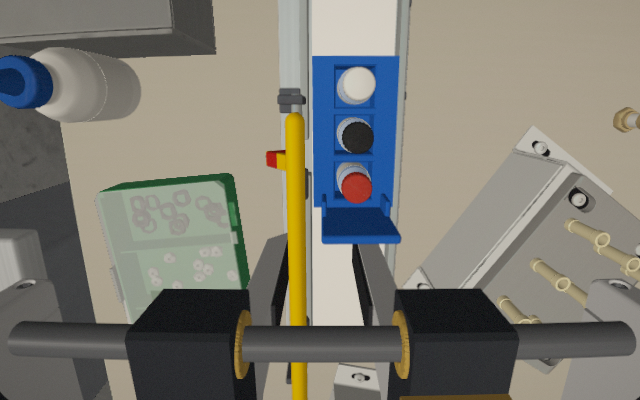

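```bash
python3 - <<'E'
from h import *
z=np.load('pics/w9.npz');d=z['d'];c=wcal(z['pos'],z['rpy'])
for uv in [(25,85),(80,85),(110,85),(120,60),(200,30),(15,290),(190,310),(20,345),(600,290)]:
    print(uv,deproj([uv],[d[uv[1],uv[0]]],'w',c)[0].round(3))
E
```

```text
(25, 85) [0.266 0.283 0.092]
(80, 85) [0.278 0.284 0.065]
(110, 85) [0.282 0.285 0.041]
(120, 60) [0.271 0.304 0.008]
(200, 30) [0.339 0.319 0.033]
(15, 290) [0.342 0.229 0.196]
(190, 310) [0.389 0.23  0.203]
(20, 345) [0.348 0.22  0.205]
(600, 290) [0.49  0.229 0.192]
```

```bash
python3 -m creep '[{"grip":0.36,"tx":-0.002,"ty":0.15,"tz":0,"rx":0,"ry":0,"rz":0},{"grip":0.36,"tx":-0.003,"ty":0.2,"tz":0,"rx":0,"ry":0,"rz":0},{"grip":0.36,"tx":-0.003,"ty":0.2,"tz":0,"rx":0,"ry":0,"rz":0},{"grip":0.36,"tx":-0.003,"ty":0.2,"tz":0,"rx":0,"ry":0,"rz":0},{"grip":0.36,"tx":-0.002,"ty":0.14,"tz":0,"rx":0,"ry":0,"rz":0},{"grip":0.36,"tx":0,"ty":0.06,"tz":0,"rx":0,"ry":0,"rz":0},{"grip":0.36,"tx":0,"ty":0,"tz":0,"rx":0,"ry":0,"rz":0}]'
python3 look.py 10
```

```text
time_s: 8.1
eef_pos: [0.4164, 0.2423, 0.0583]
orientation: [3.142, -0.001, 1.585]
force: [-1.5, 1.5, -0.6]
gripper_width: 0.034
[0.41642443 0.24231742 0.05826186] [ 3.14153144e+00 -7.39599060e-04  1.58508734e+00] [-1.54272442  1.52875019 -0.63999833] 0.0340086794349221
0.25 [0.3865 0.4044 0.4091] [0.0486 0.1122 0.114 ]
```

View pics/w10.png

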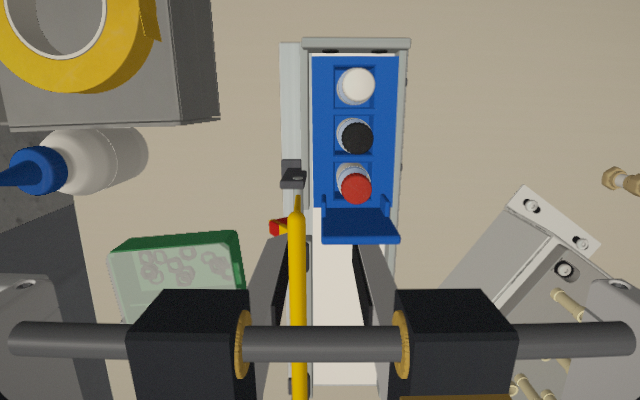

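```bash
python3 -m creep '[{"grip":0.36,"tx":0,"ty":0.06,"tz":0,"rx":0,"ry":0,"rz":0},{"grip":0.36,"tx":-0.002,"ty":0.04,"tz":0,"rx":0,"ry":0,"rz":0},{"grip":0.36,"tx":0,"ty":0,"tz":0,"rx":0,"ry":0,"rz":0}]'
python3 look.py 11
```

```text
time_s: 8.45
eef_pos: [0.4164, 0.2464, 0.0583]
orientation: [-3.142, 0.0, 1.584]
force: [-1.4, -1.9, 1.3]
gripper_width: 0.0339
[0.41638697 0.24640218 0.0582688 ] [-3.14155275e+00  7.82927343e-05  1.58413110e+00] [-1.38224936 -1.90753141  1.29560104] 0.03387493088218502
0.25 [0.3907 0.4047 0.4091] [0.053  0.1123 0.1139]
```

View pics/w11.png

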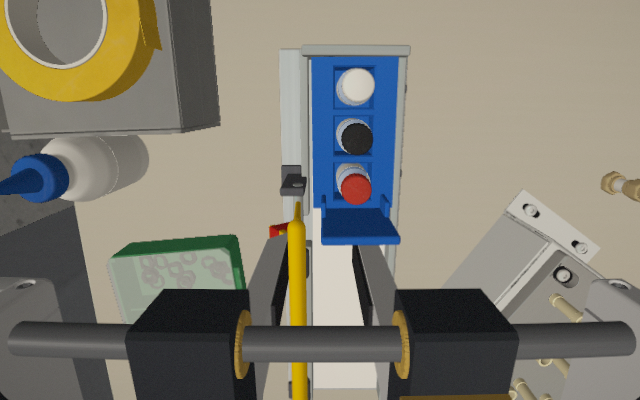

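```bash
python3 -m creep '[{"grip":0.36,"tx":0,"ty":0.04,"tz":0,"rx":0,"ry":0,"rz":0},{"grip":0.36,"tx":0,"ty":0.02,"tz":0,"rx":0,"ry":0,"rz":0},{"grip":0.36,"tx":0,"ty":0,"tz":0,"rx":0,"ry":0,"rz":0}]'
python3 look.py 12; python3 - <<'E'
from h import *
z=np.load('pics/w12.npz');p=z['p'];save('w12c',cv2.resize(p[30:260,260:430],None,fx=4,fy=2.6,interpolation=cv2.INTER_CUBIC))
E
```

```text
time_s: 8.8
eef_pos: [0.4164, 0.247, 0.0582]
orientation: [-3.141, 0.003, 1.582]
force: [-3.1, -16.2, 10.8]
gripper_width: 0.0336
[0.41638151 0.24704659 0.05824489] [-3.14077191  0.00320456  1.58244658] [ -3.12465787 -16.24796525  10.8351564 ] 0.033620438985011526
0.25 [0.3851 0.4043 0.4091] [0.0465 0.112  0.1138]
```

View pics/w12c.png

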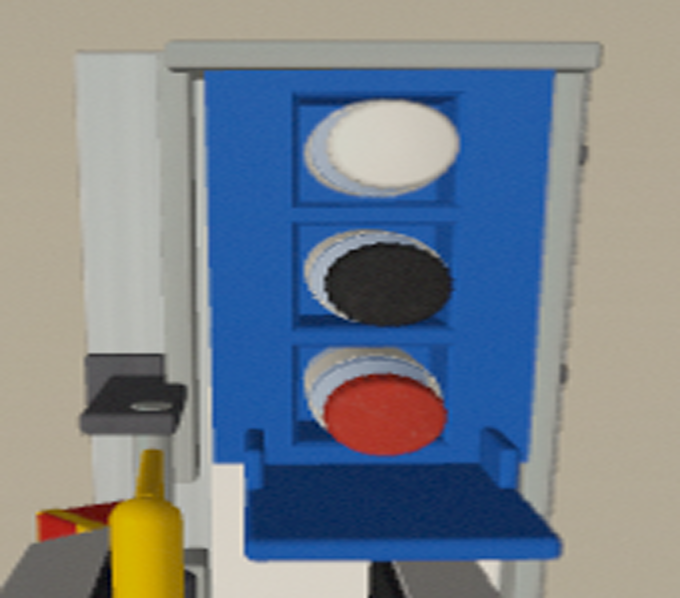

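```bash
python3 -m creep '[{"grip":0.36,"tx":0,"ty":-0.06,"tz":0,"rx":0,"ry":0,"rz":0},{"grip":0.36,"tx":0,"ty":-0.15,"tz":0,"rx":0,"ry":0,"rz":0},{"grip":0.36,"tx":0,"ty":-0.2,"tz":0,"rx":0,"ry":0,"rz":0},{"grip":0.36,"tx":0,"ty":-0.2,"tz":0,"rx":0,"ry":0,"rz":0},{"grip":0.45,"tx":0,"ty":0,"tz":0,"rx":0,"ry":0,"rz":0},{"grip":0.55,"tx":0,"ty":0,"tz":0,"rx":0,"ry":0,"rz":0},{"grip":0.65,"tx":0,"ty":0,"tz":0,"rx":0,"ry":0,"rz":0},{"grip":0.8,"tx":0,"ty":0,"tz":0,"rx":0,"ry":0,"rz":0},{"grip":1,"tx":0,"ty":0,"tz":0,"rx":0,"ry":0,"rz":0},{"grip":1,"tx":0,"ty":0,"tz":0,"rx":0,"ry":0,"rz":0}]'
python3 -m creep '[{"grip":1,"tx":0,"ty":0,"tz":0,"rx":0,"ry":0,"rz":0},{"grip":1,"tx":0,"ty":0,"tz":0,"rx":0,"ry":0,"rz":0}]'
python3 look.py 13
```

```text
time_s: 9.85
eef_pos: [0.4164, 0.2192, 0.0583]
orientation: [3.142, -0.0, 1.585]
force: [-1.3, -0.3, -0.8]
gripper_width: 0.0784
time_s: 10.05
eef_pos: [0.4165, 0.2191, 0.0583]
orientation: [3.141, -0.0, 1.584]
force: [0.3, -0.3, 0.5]
gripper_width: 0.0926
[0.41651619 0.21908095 0.05833312] [ 3.14139706e+00 -2.06724259e-04  1.58432194e+00] [ 0.30826331 -0.28111403  0.48056056] 0.09262425334532284
0.21 [0.3799 0.3946 0.4028] [0.0742 0.0862 0.1061]
0.23 [0.3784 0.3886 0.4007] [0.0773 0.0942 0.1068]
0.25 [0.3781 0.389  0.4023] [0.0746 0.0934 0.1067]
```

View pics/w13.png

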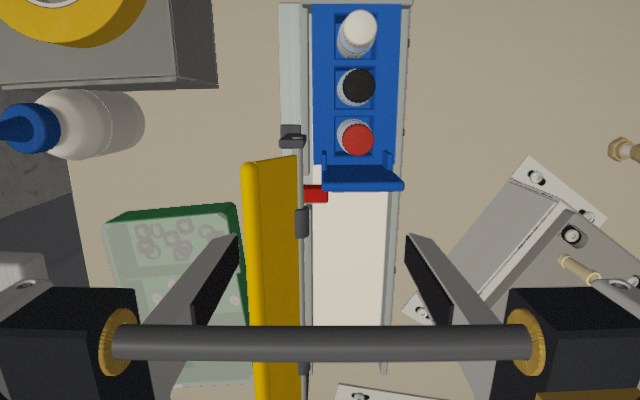

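Gate shut behind the rack, fingers free on both sides. Raise the hand.

```bash
python3 -m creep '[{"grip":1,"tx":0,"ty":0,"tz":0.3,"rx":0,"ry":0,"rz":0},{"grip":1,"tx":0,"ty":0,"tz":0.6,"rx":0,"ry":0,"rz":0},{"grip":1,"tx":0,"ty":0,"tz":1,"rx":0,"ry":0,"rz":0},{"grip":1,"tx":0,"ty":0,"tz":1,"rx":0,"ry":0,"rz":0},{"grip":1,"tx":0,"ty":0,"tz":1,"rx":0,"ry":0,"rz":0},{"grip":1,"tx":0,"ty":0,"tz":0,"rx":0,"ry":0,"rz":0},{"grip":1,"tx":0,"ty":0,"tz":0,"rx":0,"ry":0,"rz":0}]'
python3 look.py 14
python3 - <<'E'
from h import *
z=np.load('pics/w14.npz');p=z['p'];d=z['d'];c=wcal(z['pos'],z['rpy'])
hsv=cv2.cvtColor(p,cv2.COLOR_RGB2HSV);H,S,V=[hsv[...,i].astype(int) for i in range(3)]
m=(H>100)&(H<125)&(S>130)&(V>30)&(d>0);m[:,:250]=0;m[:,430:]=0;m[250:]=0
v,u=np.nonzero(m);P=deproj(np.c_[u,v],d[v,u],'w',c);print('rack y',np.percentile(P[:,1],[0.5,50,99.5]).round(4),'z',np.percentile(P[:,2],[2,50,98]).round(4))
E
```

```text
time_s: 10.8
eef_pos: [0.4169, 0.2191, 0.2542]
orientation: [3.139, -0.001, 1.584]
force: [-0.5, 0.3, 0.0]
gripper_width: 0.094
[0.41686447 0.21909225 0.25420342] [ 3.13932377e+00 -6.75223107e-04  1.58392552e+00] [-0.48349055  0.33814436  0.00143939] 0.09402427960952124
0.13 [0.3791 0.3898 0.4019] [0.0768 0.0942 0.1069]
0.15 [0.3784 0.39   0.403 ] [0.0753 0.0932 0.107 ]
0.17 [0.3787 0.39   0.4029] [0.0748 0.0925 0.1071]
0.19 [0.378  0.3901 0.4029] [0.0742 0.093  0.1066]
0.21 [0.3782 0.3902 0.4028] [0.0746 0.0928 0.1071]
0.23 [0.3774 0.3884 0.4006] [0.0769 0.0944 0.1067]
0.25 [0.3777 0.3893 0.4016] [0.0754 0.0934 0.1071]
rack y [0.2579 0.3021 0.3513] z [0.0359 0.0584 0.1088]
```

View pics/w14.png

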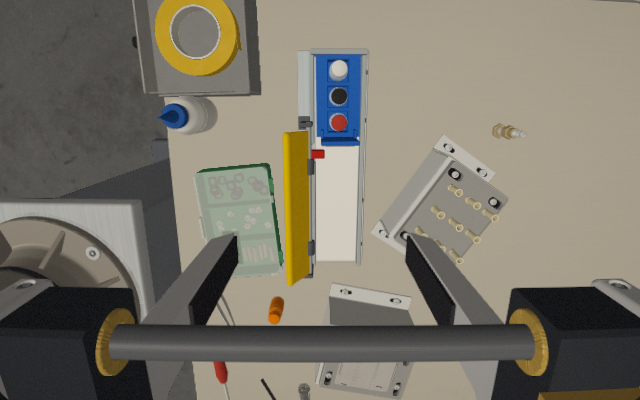

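```bash
python3 -c "
from plant import bot
print(bot.job_done())"
```

```text
the job is handed in; nothing more can be done
None
```

The rack is home against the end stop, the gate has sprung shut behind it, and I handed the job in after about 11 s of the 40 s allowed. No verdict was reported.

**How it was done:** I put the open jaws across the bar and the chute. Closing them brought one fingertip in on the bar, opening the gate to an estimated 0.65 rad. The other fingertip ended up behind the push plate. I slid both along the chute until the rack was pressing on the stop at about 16 N. Then I backed off about 28 mm, opened the fingers so the gate could shut, and raised the hand.

**One failed try:** My first closing did not touch the gate. The camera views showed the fingertips about 30 mm higher than the reported TCP, so I opened again, went 30 mm lower and repeated it.

**Last checks:**
- **Rack:** its front measured at y = 0.351 m, against an estimated 0.352 m for the stop, and it looked flat.
- **Vials:** all three were upright in their holes.
- **Gate:** the bar was back at its original shut position, with the red tongue behind the rack.
- **Hand:** the tool was clear of everything, with force readings near zero.
- **Bystanders:** the wash bottle and nozzle looked undisturbed in the last picture. The loupe was out of that view, but the hand never went close to it at low height.

I had no direct reading of the force between gate and rack. In the pictures taken along the way, the tongue stayed outside the wall while the rack went past.

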